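Take the V rest off its quick-change bayonet mount

TASK

The tube job is finished: take the V rest off its quick-change mount and put it away. Push the mount's release button all the way down (it stays down), then twist the V rest about a quarter turn anticlockwise as seen from above, lift it off, and stand it upright, on its foot, in the sheet-metal tray; set it down, do not drop it, and leave the other things on the table where they are.

Things in the scene. Friction and masses are not known exactly. Their poses are not given: they have to be found in the camera images.
- mount: Quick-change bayonet mount, fixed to the table: dark steel base plate 156 x 104 x 12 mm with a round bright steel collar (outer diameter 92, inner 76 mm, 25 mm above the table). Origin: on the table, under the collar's axis; z up. The plate spans x = -104 to +52, y = -52 to +52 mm. The release button stands on it at x = -80 mm, y = 0.
- mount_seat (a point): Centre of the plate's top inside the collar, 12 mm above the table, where the V rest's foot stands. Lips at the mount's +y and -y (25 to 31 mm above the table, inward to 26.5 mm from the axis) hold its lugs down. Button down, it turns anticlockwise from above, 0 to a stop near 115 degrees; from 55 degrees to the stop the lugs are clear and it lifts straight off. 2 to 3 mm play all round.
- release_top (a point): Centre of the top face of the release button, a black round cap of 21 mm diameter in a low dark collar (34 mm across, top 24 mm above the table). Button up: 38 mm above the table; fully down: 27 mm. It is pushed straight down.
- release (a joint): Travel of the release button in m: 0 = up (locked), 0.011 = fully down. No return spring, only 4 N of friction: it moves when pushed harder and stays where it is left. With it two small steel locking keys, one beside each lug of the V rest, sink into the plate; from 0.009 on the V rest can turn.
- v_rest: V rest, loose, 0.5 to 0.8 kg: a steel V block 50 x 50 x 30 mm on a round dark foot (diameter 48 mm, 26 mm high) with two opposite lugs along +y and -y (out to 35 mm from the axis, 4 to 10 mm above the underside). Origin: centre of the foot's flat underside; z up. At the start its axes lie along the mount's (a few degrees of play) and its foot stands on the mount's plate.
- v_rest_block_mid (a point): Centre of the V block of the V rest, 41 mm above the foot's underside (block from 26 to 56 mm). The V groove, open at the top, runs along the V rest's x; the closed flat sides, good to grip, are at y = -25 and +25 mm.
- tray: Open sheet-metal tray, fixed to the table, 140 (x) x 170 (y) x 20 mm, walls 4 mm, floor 4 mm thick. Origin: centre of the underside, on the table; z up.
- tube: Bystander, loose: square tube offcut 30 x 80 x 30 mm lying on the table; origin at the centre of its underside, length along y.
- nozzle: Bystander, loose: copper-coloured conical gas nozzle standing upright, 25 mm diameter, 58 mm high; origin at the centre of its underside.
- stop_disc: Bystander, loose: dark eccentric stop disc, 50 mm diameter, 12 mm thick, lying flat; origin at the centre of its underside.
Mind the look-alikes: they are no part of the job. What is shaped like the v_rest but green, pink or red is not meant.

How it is judged (in metres and radians):
On the way, in this order (a step that is already met when the one before it is completed fails the run):
1. the release button is pushed down while the V rest is still locked in the mount (value of joint release above 0.009 m and distance between v_rest and mount below 0.022 m and angle between the x axis of v_rest and the x axis of mount, either way round below 0.4 rad), for 0.1 s.
2. the V rest is turned to where its lugs come free, still in the mount (horizontal distance between v_rest and mount below 0.008 m and z of v_rest in the frame of mount below 0.022 m and angle between the x axis of v_rest and the x axis of mount, either way round above 0.8 rad), for 0.1 s.
At the end, for the whole second after the job is handed in: The V rest stands upright (within 0.08 rad) and at rest on the tray's floor (its underside within 3 mm of the floor's height, its axis inside the tray: within 46 mm of the tray's centre along the tray's x and 61 mm along its y) (x of v_rest in the frame of tray between -0.046 and 0.046 m and y of v_rest in the frame of tray between -0.061 and 0.061 m and z of v_rest in the frame of tray between 0.001 and 0.007 m and angle between v_rest's own z axis and vertical below 0.08 rad and linear speed of v_rest below 0.02 m/s); the robot touches nothing.
It fails at once if the V rest is dropped or slammed into the tray (faster than 0.4 m/s within 16 mm of the tray's floor) (x of v_rest in the frame of tray between -0.065 and 0.065 m and y of v_rest in the frame of tray between -0.08 and 0.08 m and z of v_rest in the frame of tray below 0.02 m and linear speed of v_rest above 0.4 m/s).
It fails at once if a bystander (tube, nozzle or stop disc) is moved by more than 30 mm (distance of any of tube, nozzle, stop_disc from where it was at the start of the episode above 0.03 m).
It also fails if it takes over 58 s, if anything falls off the work surface, if the arm or the gripper's body presses on something with over 40 N, if the wrist force passes 120 N, or if a joint passes its speed limit or range.

ROBOT

A 6-joint arm with a two-finger parallel gripper is mounted at the origin on a cart in front of the work surface, level with it; the furniture and walls round the work are solid. World frame = base frame: x ahead of the robot, y to its left, z up, the work surface at z = 0. Lengths are in mm, angles in rad, forces in N, time in s.
With the tool pointing down it reaches from about 275 to 1000 mm from the base axis. Payload 8.4 kg.
Tool frame: the origin (TCP) lies on the mounting face of the last link; the fingertips stand 173 mm ahead of it and the grasp point (between the pads) lies 155 mm ahead of it; z points along the fingers, y is the direction in which the jaws open and shut (so a half turn about z gives the same grasp; the last joint's range is limited). The gripper opens to 85 mm and grips with 20 to 120 N. Pads are 22 mm wide; open, the fingers measure 114 mm over their backs; the gripper's body (76 mm by 85 mm) begins 54 mm behind the grasp point. The pads swing forward as they close: fully open they stand 13 mm farther back than shut.
Start: joints at [-1.224, 0.353, 1.633, -0, 1.155, -0.002], TCP at [213.606, -587.369, 404.681] pointing down, gripper open.
Joint ranges: [-2.63, 2.63], [-0.92, 2.1], [0.06, 2.66], [-1.3, 4.44], [0, 2.69], [-3.02, 3.02]. Speed limits (rad/s): [2.22, 2.22, 2.79, 3.14, 3.14, 3.14].

INTERFACE

Orientations are given as [roll, pitch, yaw] about the fixed x, y, z axes, in that order (R = Rz(yaw) Ry(pitch) Rx(roll)).
In Python, from rig import r, grab_frame, spotter gives the robot as it stands.
- The arm moves only by the tool apply_moves, never from a script. Its argument "motion" is text: rows parted by semicolons, each of 5 numbers parted by spaces: the opening, from -1 (shut) to 1 (fully open), then the shift along the tool's x, y, z as a fraction of full scale, then the turn about the tool's z as a fraction of full scale. In form: hand x y z twist; .... A call has 1 to 20 rows; each row is the pose to reach, as a shift and turn from the pose commanded when the call began, along the tool's axes at that moment, turning the shorter way round; what a row does not reach only later rows make up. Full scale, the value 1, is 1 m for a shift and pi rad for a turn. A row lasts 1/12 s, in which the tool goes at most 41.7 mm and 7.16 degrees, less where a joint would pass 70% of its speed; a pose out of reach is approached as far as the arm can. A call with a number of a shift or a turn outside -1 to 1 is refused whole. A call with a gripper value outside its range is refused whole. The fingers move at their own pace and stop on an object; "squeeze" is the grip in N (left out, the last holds). Time passes only in rows, so rows that repeat a pose let the fingers close. It gives the time, the measured TCP pose, the force and the opening at its end, in the units of the state.
- r.sense(): the state, without advancing time (a new reading comes with each control period).
- grab_frame(name): name is "side" or "top"; returns a dict with "img" (400x640x3 uint8, red, green, blue), "fx", "fy", "cx", "cy" (pixels), "R" (3x3) and "t" (3): a world point X has camera coordinates R X + t. Camera axes: x right, y down, z forward; pixel columns grow to the right and rows downward; lengths in mm; the calibration is good to about 2 mm. A picture is of the moment at which its call begins. There is no depth.
- r.sign_off(): hands the job in, once; it reports no verdict.
Trained networks look in the newest picture that a camera, given by its name, has taken for a name from the list of things; names that differ only in an ending like _2 or _b are one class to them, and where a whole thing is asked for, a point or a joint stands for the part that bears it (a point fixed in the world has none). Each returns a list of dicts, best first, with "conf" (0 to 1); they miss things now and then, are a little off and sometimes report something else, mostly with a low value. They report only what shows in the picture. A call takes as long as a camera call. They do not tell look-alikes from the thing itself.
- spotter.boxes_of(query, camera): "point" ([x, y, z] in mm, in world coordinates, good to about 4 mm: the middle of the surface that is visible of it).
- spotter.place_of(query, camera): "point" ([x, y, z] in mm, in world coordinates, good to about 4 mm: a listed point, or the origin of a listed thing).
The state is a dict: "clock": time; "qpos": joint angles; "qvel": joint speeds; "joint_efforts": joint torques, N m; "eef_pos": TCP position; "tcp_rot": TCP orientation; "contact_force": force on the tool from outside, world axes, zero at the start; "wrist_torque": the same for the moment, N m; "opening": opening from 0.0 (shut) to 1.0 (fully open).
Only numpy, scipy, OpenCV 4.12 (cv2) and the standard library are available. Lean on these libraries where they do the work, as an engineer would, in place of code of your own. Each camera call takes 0.05 s, during which the arm holds its last target.

## Working session

There is one attempt and no reset: what is moved stays moved. The work goes in short steps, Python scripts to look and compute and a tool call to move; the robot and the scene stay as the last step left them, time stands still between calls to the robot, and variables do not carry over. Pictures are saved under pics/ and viewed, and the job is handed in when it is done.

Besides the shell and the picture viewer there is one more tool, called by a JSON object that holds its "name" and its "arguments", one argument or row to a line. apply_moves: Moves the arm, as the interface text tells. Its arguments: {"type":"object","properties":{"motion":{"type":"string"},"squeeze":{"type":"number"}},"required":["motion"]}

```bash
ls; mkdir -p pics
python3 - <<'E'
from rig import r, grab_frame, spotter
import cv2
s=r.sense(); print(s)
for c in ("side","top"):
    f=grab_frame(c); cv2.imwrite(f"pics/{c}0.png",f["img"][:,:,::-1])
    print(c,f["fx"],f["fy"],f["cx"],f["cy"],f["R"],f["t"])
    for q in ("mount","mount_seat","release_top","v_rest","v_rest_block_mid","tray","tube","nozzle","stop_disc"):
        print(q,[([round(x) for x in d["point"]],round(d["conf"],2)) for d in spotter.place_of(q,c)])
E
```

```text
pics
{'clock': 0.0, 'qpos': array([-1.22442340e+00,  3.53685928e-01,  1.63414604e+00, -4.45622008e-05,
        1.15523181e+00, -2.38364322e-03]), 'qvel': array([-0.00023686,  0.00029464,  0.00073612, -0.00148344, -0.00061398,
       -0.00060478]), 'joint_efforts': array([-1.89687511e-03, -6.05255771e+01, -3.42065012e+01, -2.03396730e-04,
        9.62781633e-03, -5.79021162e-05]), 'eef_pos': array([ 213.50206757, -587.14567081,  403.93282521]), 'tcp_rot': array([-3.14012144e+00,  3.72362058e-05,  3.48774615e-01]), 'contact_force': array([-0.1979723 , -1.17156263,  0.31202718]), 'wrist_torque': array([ 0.01147537, -0.03546233, -0.00663347]), 'opening': 1.0008831068474529}
side 516.1917661541422 516.1917661541422 326.96969527907453 199.47029229941572 [[ 0.99983102  0.01431893 -0.01152838]
 [-0.00514287 -0.38420388 -0.92323395]
 [-0.01764897  0.92313723 -0.38406532]] [-590.42883572   54.14712868 1165.43147939]
mount [([450, 134, 2], 0.71), ([446, 132, 9], 0.28)]
mount_seat [([444, 132, 13], 0.59), ([446, 135, 53], 0.27)]
release_top [([497, 71, 40], 0.51)]
v_rest [([449, 132, 14], 0.95),
[... 450 characters left out ...]
9913861 201.7048164166061 [[ 0.02792049 -0.99960935  0.00126058]
 [-0.9754394  -0.02752099 -0.21854194]
 [ 0.21849126  0.00487218 -0.97582674]] [   9.35143428  571.55529917 1323.00407152]
mount [([444, 133, 3], 0.58)]
mount_seat [([448, 135, 10], 0.89), ([683, -148, -1], 0.53)]
release_top [([493, 71, 37], 0.41)]
v_rest [([618, 12, -3], 0.94), ([411, 290, 1], 0.81), ([518, 302, -4], 0.75), ([443, 134, 8], 0.61)]
v_rest_block_mid [([521, 299, 43], 0.94), ([413, 289, 43], 0.89), ([449, 139, 52], 0.88), ([622, 18, 40], 0.75), ([636, 261, 38], 0.7)]
tray [([478, -142, -2], 0.83)]
tube [([683, -148, 2], 0.66), ([704, -9, -2], 0.6)]
nozzle [([682, -151, 0], 0.47)]
stop_disc [([723, 70, -2], 0.78)]
```

View pics/side0.png

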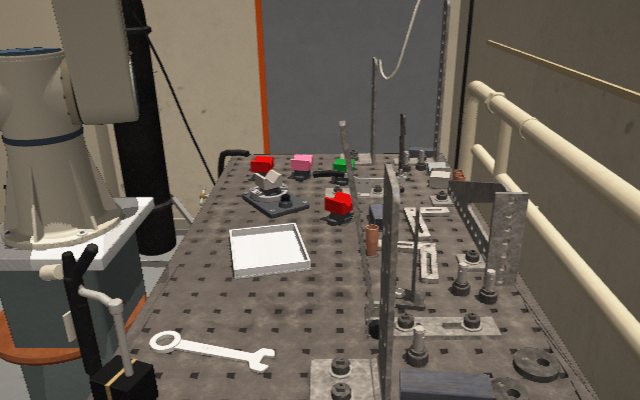

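View pics/top0.png

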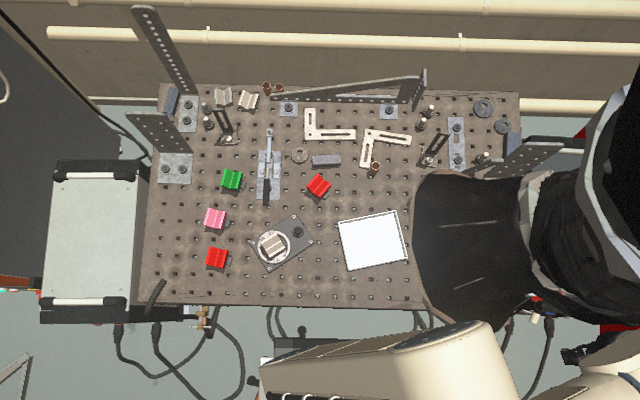

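Run:
```python
import cv2,numpy as np
a=cv2.imread("pics/top0.png");b=cv2.imread("pics/side0.png")
R=np.array([[ 0.02792049,-0.99960935,0.00126058],[-0.9754394,-0.02752099,-0.21854194],[0.21849126,0.00487218,-0.97582674]]);t=np.array([9.35,571.56,1323.])
Rs=np.array([[0.99983102,0.01431893,-0.01152838],[-0.00514287,-0.38420388,-0.92323395],[-0.01764897,0.92313723,-0.38406532]]);ts=np.array([-590.43,54.147,1165.43])
P=np.array([455,120,25.])
c=R@P+t;u=501*c[0]/c[2]+314.2;v=501*c[1]/c[2]+201.7;print(u,v)
c=Rs@P+ts;us=516.2*c[0]/c[2]+327;vs=516.2*c[1]/c[2]+199.5;print(us,vs)
w=60
u,v,us,vs=map(int,(u,v,us,vs))
o=np.hstack([cv2.resize(a[v-w:v+w,u-w:u+w],(400,400),interpolation=cv2.INTER_CUBIC),cv2.resize(b[vs-w:vs+w,us-w:us+w],(400,400),interpolation=cv2.INTER_CUBIC)])
cv2.imwrite("pics/crop0.png",o)
```

```text
279.1423195764314 244.31644831665196
272.00885444820193 192.37234207614074
```

View pics/crop0.png

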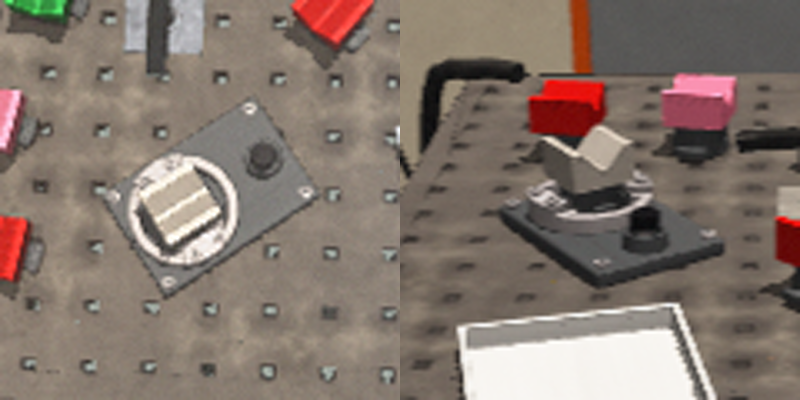

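Bare-steel V rest sits at top-picture (273,245), side (268,181), inside the bright collar. The red ones (216,258)/(318,186), pink (215,218) and green (231,180) are look-alikes, and the enlarged crop confirms the bare-steel one. Next I fit the mount and tray poses.

```bash
cat > h.py <<'E'
import numpy as np
from scipy.optimize import least_squares
C={"top":(501.,314.17,201.70,np.array([[ 0.02792049,-0.99960935,0.00126058],[-0.9754394,-0.02752099,-0.21854194],[0.21849126,0.00487218,-0.97582674]]),np.array([9.351,571.555,1323.004])),
"side":(516.19,326.97,199.47,np.array([[0.99983102,0.01431893,-0.01152838],[-0.00514287,-0.38420388,-0.92323395],[-0.01764897,0.92313723,-0.38406532]]),np.array([-590.429,54.147,1165.431]))}
def proj(c,P):
    f,cx,cy,R,t=C[c]; q=R@np.asarray(P,float)+t; return np.array([f*q[0]/q[2]+cx,f*q[1]/q[2]+cy])
def fit(obs,x0):
    def W(p,l): c,s=np.cos(p[2]),np.sin(p[2]); return [p[0]+c*l[0]-s*l[1],p[1]+s*l[0]+c*l[1],l[2]]
    fun=lambda p:np.concatenate([(proj(c,W(p,l))-uv) for c,l,uv in obs])
    r=least_squares(fun,x0,loss="soft_l1",x_scale=[10,10,.1]); return r.x,fun(r.x).reshape(-1,2)
E
python3 - <<'E'
import cv2,numpy as np
from h import *
o=[("top",(-104,52,12),(314.1,243.1)),("top",(-104,-52,12),(293.1,213.4)),("top",(52,-52,12),(250.2,243.4)),("top",(52,52,12),(269.1,273.1)),("top",(-80,0,38),(219+264/3.333,184+152/3.333))]
o+=[("side",(52,52,12),(242.6,194.4)),("side",(-104,52,12),(271.1,214.8)),("side",(-104,-52,12),(308.6,204)),("side",(-80,0,38),(285.5,195.6))]
# decide correspondences by projecting guess
for l in [(-104,52),(-104,-52),(52,-52),(52,52)]:
    c,s=np.cos(2.23),np.sin(2.23); P=[447+c*l[0]-s*l[1],133+s*l[0]+c*l[1],12]; print(l,proj("top",P),proj("side",P))
p,e=fit(o,[447,133,2.23]);print(p,np.degrees(p[2]));print(e.round(1))
a=cv2.imread("pics/top0.png");b=cv2.imread("pics/side0.png")
cv2.imwrite("pics/tray.png",np.hstack([cv2.resize(a[200:280,330:415],None,fx=4.5,fy=4.5,interpolation=cv2.INTER_CUBIC),cv2.resize(b[215:295,225:315],None,fx=4.5,fy=4.5,interpolation=cv2.INTER_CUBIC)]))
E
```

```text
(-104, 52) [315.42573798 240.79922228] [273.68341486 214.19486792]
(-104, -52) [293.93973466 211.63671675] [311.12578085 203.03637771]
(52, -52) [248.96521796 243.64489321] [276.44635219 184.70698271]
(52, 52) [270.17415172 273.65130066] [240.8215276  194.04500849]
[446.23028903 133.33581608   2.18947343] 125.44758704294884
[[ 1.4 -0.4]
 [ 2.2 -0.7]
 [-1.2 -0.5]
 [-0.1  0.6]
 [-0.2  1.2]
 [-1.7 -0.8]
 [ 0.2 -0.5]
 [ 1.2 -0.3]
 [-0.2 -0.3]]
```

View pics/tray.png

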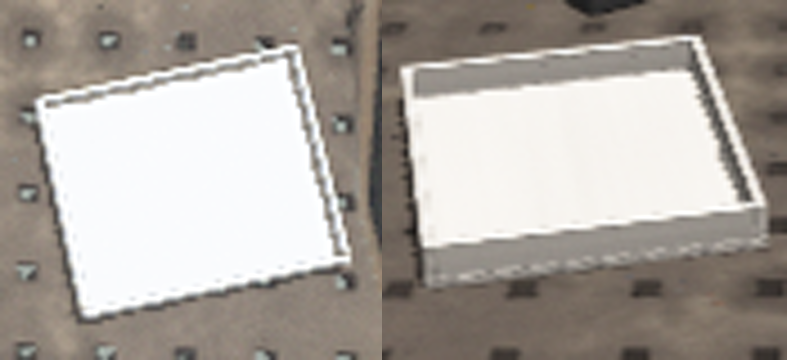

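```bash
cat >> h.py <<'E'
def mv(cur,yaw,tgt,yawt):
    d=np.array(tgt,float)-np.array(cur,float);c,s=np.cos(yaw),np.sin(yaw)
    tw=(yawt-yaw+np.pi)%(2*np.pi)-np.pi
    return [round(v,4) for v in ((c*d[0]+s*d[1])/1000,(s*d[0]-c*d[1])/1000,-d[2]/1000,-tw/np.pi)]
E
python3 - <<'E'
from h import *
print(proj("top",(478,-142,20)), (192/4.5+330,182/4.5+200))
print(mv((213.6,-587.4,404.7),.3488,(493.5,69.5,404.7),np.radians(125.4)))
print(mv((213.6,-587.4,404.7),.3488,(493.5,69.5,233),np.radians(125.4)))
E
```

```text
[372.79422868 239.02205877] (372.6666666666667, 240.44444444444446)
[np.float64(0.4876), np.float64(-0.5217), np.float64(-0.0), np.float64(-0.5856)]
[np.float64(0.4876), np.float64(-0.5217), np.float64(0.1717), np.float64(-0.5856)]
```

{"name": "apply_moves", "arguments": {
  "motion": "-1 0.4876 -0.5217 0 -0.5856;-1 0.4876 -0.5217 0 -0.5856;-1 0.4876 -0.5217 0 -0.5856;-1 0.4876 -0.5217 0 -0.5856;-1 0.4876 -0.5217 0 -0.5856;-1 0.4876 -0.5217 0 -0.5856;-1 0.4876 -0.5217 0 -0.5856;-1 0.4876 -0.5217 0 -0.5856;-1 0.4876 -0.5217 0 -0.5856;-1 0.4876 -0.5217 0 -0.5856;-1 0.4876 -0.5217 0 -0.5856;-1 0.4876 -0.5217 0 -0.5856;-1 0.4876 -0.5217 0 -0.5856;-1 0.4876 -0.5217 0 -0.5856;-1 0.4876 -0.5217 0 -0.5856;-1 0.4876 -0.5217 0 -0.5856;-1 0.4876 -0.5217 0 -0.5856;-1 0.4876 -0.5217 0 -0.5856;-1 0.4876 -0.5217 0 -0.5856;-1 0.4876 -0.5217 0 -0.5856",
  "squeeze": 60
}}

```text
clock: 2.67
eef_pos: [493.3, 69.6, 404.5]
tcp_rot: [-3.141, -0.0, 2.19]
contact_force: [-0.6, 0.5, -0.0]
opening: 0.002
```

{"name": "apply_moves", "arguments": {
  "motion": "-1 0 0 0.03 0;-1 0 0 0.065 0;-1 0 0 0.1 0;-1 0 0 0.135 0;-1 0 0 0.16 0;-1 0 0 0.176 0;-1 0 0 0.176 0;-1 0 0 0.176 0"
}}

```text
clock: 3.33
eef_pos: [493.0, 68.2, 228.5]
tcp_rot: [-3.14, -0.001, 2.187]
contact_force: [-0.2, 0.1, -0.2]
opening: 0.002
```

Run:
```python
from rig import r, grab_frame, spotter
import cv2,numpy as np
print(r.sense()["eef_pos"],r.sense()["contact_force"])
a=grab_frame("top")["img"][:,:,::-1];b=grab_frame("side")["img"][:,:,::-1]
w=50
o=np.hstack([cv2.resize(a[235-w:235+w,285-w:285+w],(400,400),interpolation=cv2.INTER_CUBIC),cv2.resize(b[185-w:185+w,280-w:280+w],(400,400),interpolation=cv2.INTER_CUBIC)])
cv2.imwrite("pics/c1.png",o)
print([(d["point"],d["conf"]) for d in spotter.place_of("release_top","side")])
```

```text
[493.00002843  68.20362862 228.48383289] [-0.16444743  0.09900653 -0.23244864]
[([494.7, 68.9, 40.7], 0.65)]
```

View pics/c1.png

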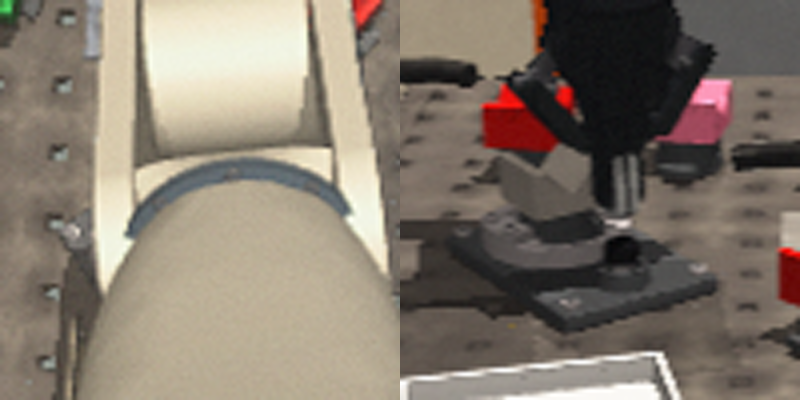

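The side picture shows the closed fingertips (crop 618,225) right above the button cap (622,248). Pressing down.

{"name": "apply_moves", "arguments": {
  "motion": "-1 0 0 0.006 0;-1 0 0 0.012 0;-1 0 0 0.015 0;-1 0 0 0.017 0;-1 0 0 0.019 0;-1 0 0 0.021 0;-1 0 0 0.023 0;-1 0 0 0.025 0;-1 0 0 0.026 0;-1 0 0 0.027 0;-1 0 0 0.028 0;-1 0 0 0.028 0"
}}

```text
clock: 4.48
eef_pos: [493.5, 69.6, 200.5]
tcp_rot: [-3.142, -0.0, 2.189]
contact_force: [0.5, -1.3, -1.1]
opening: 0.002
```

{"name": "apply_moves", "arguments": {
  "motion": "-1 0 0 0.0005 0;-1 0 0 0.001 0;-1 0 0 0.0015 0;-1 0 0 0.0015 0"
}}

```text
clock: 4.82
eef_pos: [493.8, 69.6, 200.3]
tcp_rot: [3.141, 0.0, 2.188]
contact_force: [-5.2, -0.8, 20.0]
opening: 0.002
```

Hard stop at 20 N with the tips at 27.3 mm. Retreating and looking.

{"name": "apply_moves", "arguments": {
  "motion": "-1 0 0 -0.02 0;-1 0 0 -0.05 0;-1 0 0 -0.09 0;1 0 0 -0.12 0;1 0 0 -0.12 0;1 0 0 -0.12 0;1 0 0 -0.12 0"
}}

```text
clock: 5.4
eef_pos: [493.4, 69.5, 318.9]
tcp_rot: [3.141, 0.0, 2.188]
contact_force: [-0.6, 0.6, -0.1]
opening: 0.568
```

Run:
```python
from rig import r, grab_frame, spotter
import cv2,numpy as np
s=r.sense();print(s["eef_pos"],s["tcp_rot"],s["opening"])
b=grab_frame("side")["img"][:,:,::-1]
w=40
cv2.imwrite("pics/c2.png",cv2.resize(b[190-w:190+w,275-w:275+w],(560,560),interpolation=cv2.INTER_CUBIC))
for q in ("release_top","v_rest","v_rest_block_mid","mount"): print(q,[([round(x,1) for x in d["point"]],round(d["conf"],2)) for d in spotter.place_of(q,"side")])
```

```text
[493.36998153  69.52136865 318.90704604] [3.14135212e+00 1.23128888e-04 2.18848539e+00] 0.5678500473657427
release_top [([493.8, 73.0, 29.5], 0.57)]
v_rest [([520.3, 298.1, 1.0], 0.84), ([414.1, 288.1, 3.4], 0.69), ([448.6, 131.3, 15.3], 0.68), ([618.4, 16.2, -1.0], 0.67)]
v_rest_block_mid [([620.8, 18.8, 41.7], 0.86), ([446.8, 134.0, 53.7], 0.83), ([522.4, 300.1, 39.0], 0.81), ([632.3, 264.2, 37.6], 0.79), ([412.6, 288.1, 39.1], 0.69)]
mount [([450.4, 131.8, -3.4], 0.78)]
```

View pics/c2.png

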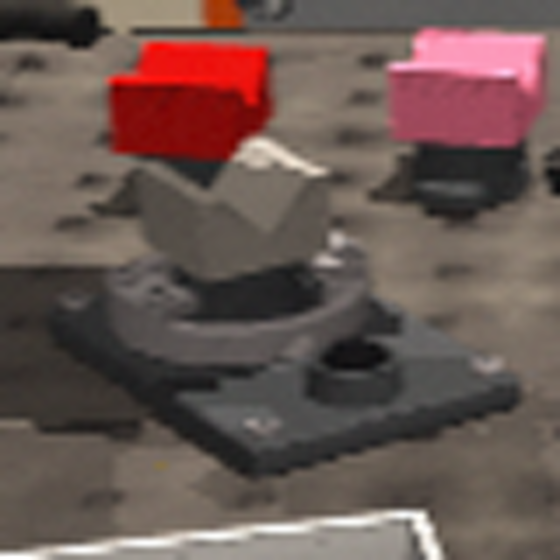

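The button cap is down, about flush at crop (355,355), and the V rest is still aligned. Moving over it.

Run:
```python
from h import *
print(mv((493.4,69.5,319),2.1885,(447.5,133.5,319),2.1885))
```

```text
[np.float64(0.0788), np.float64(-0.0004), np.float64(-0.0), -0.0]
```

{"name": "apply_moves", "arguments": {
  "motion": "1 0.04 0 0 0;1 0.0788 0 0 0;1 0.0788 0 0.02 0;1 0.0788 0 0.05 0;1 0.0788 0 0.075 0;1 0.0788 0 0.09 0;1 0.0788 0 0.1 0;1 0.0788 0 0.107 0;1 0.0788 0 0.107 0;1 0.0788 0 0.107 0"
}}

```text
clock: 6.48
eef_pos: [448.1, 133.8, 212.3]
tcp_rot: [-3.141, -0.0, 2.188]
contact_force: [-0.4, -1.0, 1.1]
opening: 1.0
```

Run:
```python
from rig import r, grab_frame, spotter
import cv2,numpy as np
s=r.sense();print(s["eef_pos"],s["tcp_rot"],s["opening"])
b=grab_frame("side")["img"][:,:,::-1]
w=45
cv2.imwrite("pics/c3.png",cv2.resize(b[180-w:180+w,275-w:275+w],(560,560),interpolation=cv2.INTER_CUBIC))
```

```text
[448.13115199 133.78087048 212.27927498] [-3.14141356e+00 -6.94321646e-05  2.18832101e+00] 0.9996392002905591
```

View pics/c3.png

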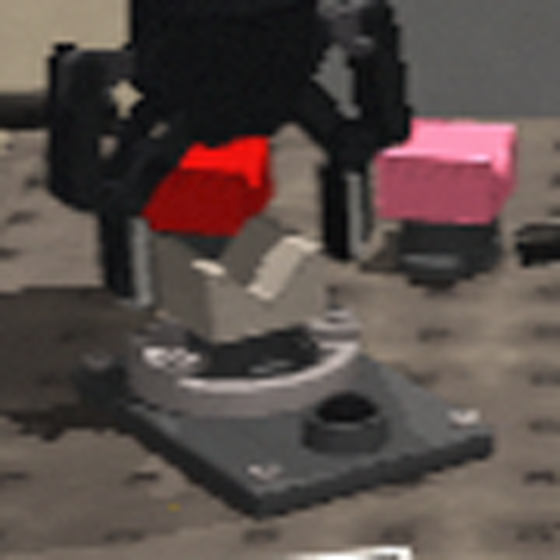

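The fingers straddle the block: left pad at (135,255), right at (350,210). Closing.

{"name": "apply_moves", "arguments": {
  "motion": "-1 0 0 0 0;-1 0 0 0 0;-1 0 0 0 0;-1 0 0 0 0;-1 0 0 0 0;-1 0 0 0 0;-1 0 0 0 0;-1 0 0 0 0;-1 0 0 0 0;-1 0 0 0 0",
  "squeeze": 40
}}

```text
clock: 7.37
eef_pos: [448.1, 133.8, 212.9]
tcp_rot: [3.141, 0.0, 2.188]
contact_force: [-2.9, -2.2, 8.1]
opening: 0.576
```

Run:
```python
from rig import r, grab_frame, spotter
import cv2,numpy as np
s=r.sense();print(s["eef_pos"],s["tcp_rot"],s["opening"],s["wrist_torque"])
b=grab_frame("side")["img"][:,:,::-1]
w=45
cv2.imwrite("pics/c4.png",cv2.resize(b[180-w:180+w,275-w:275+w],(560,560),interpolation=cv2.INTER_CUBIC))
```

```text
[448.05865841 133.75600425 212.94698384] [3.14085970e+00 3.02854146e-04 2.18831588e+00] 0.5761169670682863 [-0.16418631  0.2564645  -0.03656348]
```

View pics/c4.png

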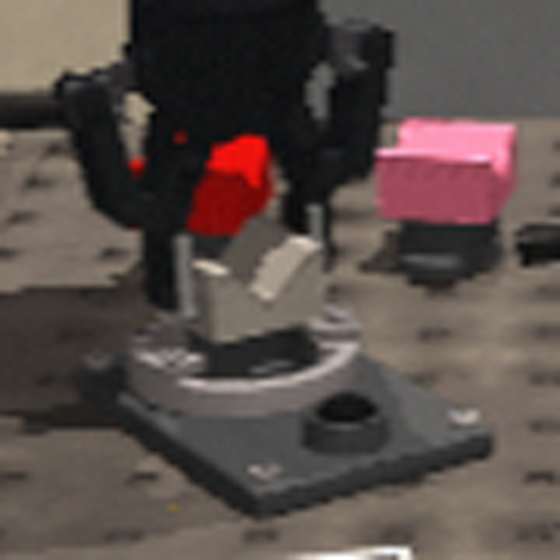

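Held: opening 49 mm, small forces. Twisting anticlockwise, starting with 15°.

{"name": "apply_moves", "arguments": {
  "motion": "-1 0 0 0 -0.015;-1 0 0 0 -0.03;-1 0 0 0 -0.045;-1 0 0 0 -0.06;-1 0 0 0 -0.075;-1 0 0 0 -0.09;-1 0 0 0 -0.09",
  "squeeze": 60
}}

```text
clock: 8.0
eef_pos: [448.5, 134.0, 213.1]
tcp_rot: [3.14, 0.001, 2.474]
contact_force: [-0.1, 0.2, 5.3]
opening: 0.568
```

Run:
```python
from rig import r
s=r.sense();print(s["eef_pos"],s["tcp_rot"],s["opening"],s["contact_force"],s["wrist_torque"])
```

```text
[448.4675236  133.98295336 213.05520431] [3.13986025e+00 1.12864941e-03 2.47408025e+00] 0.568376306291544 [-0.07864783  0.2164659   5.31730869] [0.14963543 0.02865462 0.18374843]
```

Turning freely. Another 65°.

{"name": "apply_moves", "arguments": {
  "motion": "-1 0 0 0 -0.02;-1 0 0 0 -0.04;-1 0 0 0 -0.06;-1 0 0 0 -0.08;-1 0 0 0 -0.1;-1 0 0 0 -0.12;-1 0 0 0 -0.14;-1 0 0 0 -0.16;-1 0 0 0 -0.18;-1 0 0 0 -0.2;-1 0 0 0 -0.22;-1 0 0 0 -0.24;-1 0 0 0 -0.26;-1 0 0 0 -0.28;-1 0 0 0 -0.3;-1 0 0 0 -0.32;-1 0 0 0 -0.34;-1 0 0 0 -0.36;-1 0 0 0 -0.36;-1 0 0 0 -0.36"
}}

```text
clock: 9.67
eef_pos: [448.6, 134.3, 213.1]
tcp_rot: [3.141, 0.003, -2.681]
contact_force: [-0.2, 2.9, 5.8]
opening: 0.573
```

Run:
```python
from rig import r, grab_frame, spotter
import cv2,numpy as np
s=r.sense();print(s["eef_pos"],s["tcp_rot"],s["opening"],s["contact_force"],s["wrist_torque"])
b=grab_frame("side")["img"][:,:,::-1]
w=45
cv2.imwrite("pics/c5.png",cv2.resize(b[180-w:180+w,275-w:275+w],(560,560),interpolation=cv2.INTER_CUBIC))
```

```text
[448.58497613 134.28975945 213.08669353] [ 3.14147731e+00  2.61758118e-03 -2.68089778e+00] 0.5729830779103702 [-0.16701527  2.86845351  5.82332664] [ 0.71748438  0.19647858 -0.00683585]
```

View pics/c5.png

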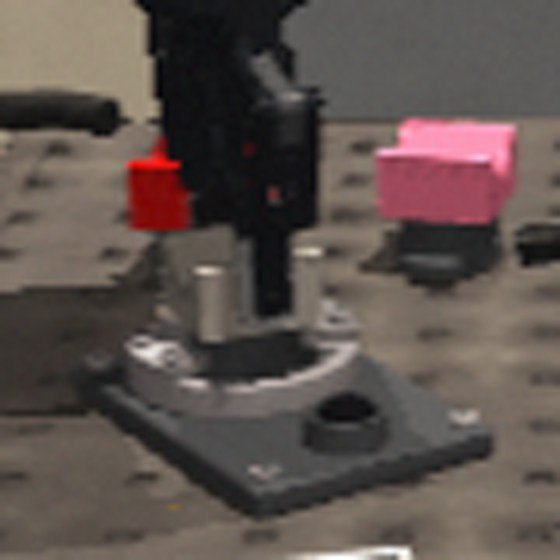

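The V block has turned with the gripper, about 81°. Lifting straight up.

{"name": "apply_moves", "arguments": {
  "motion": "-1 0 0 -0.003 0;-1 0 0 -0.006 0;-1 0 0 -0.01 0;-1 0 0 -0.015 0;-1 0 0 -0.02 0;-1 0 0 -0.03 0;-1 0 0 -0.045 0;-1 0 0 -0.06 0;-1 0 0 -0.08 0;-1 0 0 -0.1 0;-1 0 0 -0.12 0;-1 0 0 -0.12 0"
}}

```text
clock: 10.72
eef_pos: [449.0, 134.1, 336.1]
tcp_rot: [-3.14, 0.006, -2.681]
contact_force: [1.8, 0.7, -4.2]
opening: 0.571
```

Run:
```python
from rig import r, grab_frame, spotter
import cv2,numpy as np
from h import *
s=r.sense();print(s["eef_pos"],s["tcp_rot"],s["opening"],s["contact_force"],s["wrist_torque"])
b=grab_frame("side")["img"][:,:,::-1]
cv2.imwrite("pics/c6.png",cv2.resize(b[110:220,215:335],(600,550),interpolation=cv2.INTER_CUBIC))
p=s["eef_pos"];y=s["tcp_rot"][2]
print(mv(p,y,(478,-142,p[2]),y))
```

```text
[449.0027379  134.1196897  336.12493823] [-3.14048623  0.00610752 -2.68091102] 0.5709784325781239 [ 1.82623269  0.68270256 -4.19775382] [ 0.03760337 -0.15545156  0.0598674 ]
[np.float64(0.0968), np.float64(-0.2602), np.float64(-0.0), np.float64(-0.0)]
```

View pics/c6.png

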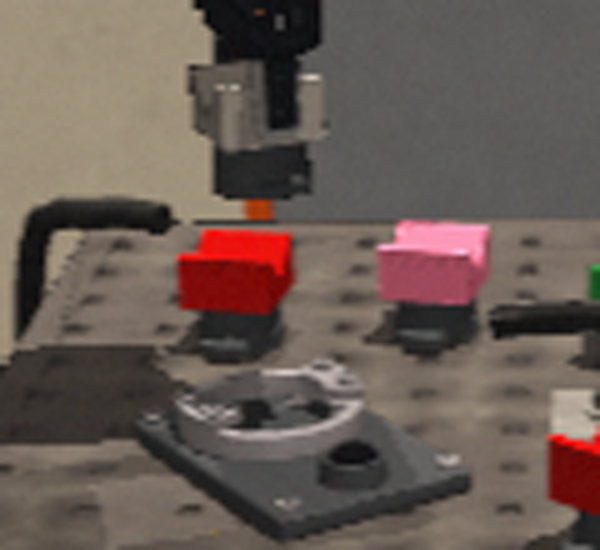

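Off the mount and upright. Carrying it to the tray.

{"name": "apply_moves", "arguments": {
  "motion": "-1 0.005 -0.013 0 0;-1 0.0145 -0.039 0 0.02;-1 0.024 -0.065 0 0.04;-1 0.034 -0.091 0 0.06;-1 0.0436 -0.117 0 0.08;-1 0.0533 -0.143 0 0.1;-1 0.063 -0.169 0 0.12;-1 0.0726 -0.195 0 0.14;-1 0.0823 -0.221 0 0.16;-1 0.0895 -0.24 0 0.18;-1 0.094 -0.253 0 0.2;-1 0.0968 -0.26 0 0.2;-1 0.0968 -0.26 0 0.2;-1 0.0968 -0.26 0.02 0.2;-1 0.0968 -0.26 0.04 0.2;-1 0.0968 -0.26 0.06 0.2;-1 0.0968 -0.26 0.08 0.2;-1 0.0968 -0.26 0.09 0.2;-1 0.0968 -0.26 0.1 0.2;-1 0.0968 -0.26 0.1 0.2"
}}

```text
clock: 12.43
eef_pos: [476.2, -141.4, 230.6]
tcp_rot: [3.141, -0.003, 2.975]
contact_force: [-0.2, 0.1, -5.6]
opening: 0.574
```

Run:
```python
from rig import r, grab_frame, spotter
import cv2,numpy as np
s=r.sense();print(s["eef_pos"],s["tcp_rot"],s["opening"],s["contact_force"],s["wrist_torque"])
b=grab_frame("side")["img"][:,:,::-1]
cv2.imwrite("pics/c7.png",cv2.resize(b[170:290,210:340],(650,600),interpolation=cv2.INTER_CUBIC))
print([([round(x,1) for x in d["point"]],round(d["conf"],2)) for d in spotter.place_of("v_rest","side")])
```

```text
[ 476.16174483 -141.39339771  230.59299602] [ 3.14112530e+00 -2.86401477e-03  2.97537568e+00] 0.5738058332197099 [-0.20509884  0.08347347 -5.61045018] [-0.01980214  0.01354917  0.06591235]
[([517.8, 301.2, 1.6], 0.84), ([616.9, 14.2, 0.4], 0.76), ([476.1, -143.9, 31.9], 0.72), ([629.2, 258.0, 1.2], 0.69)]
```

View pics/c7.png

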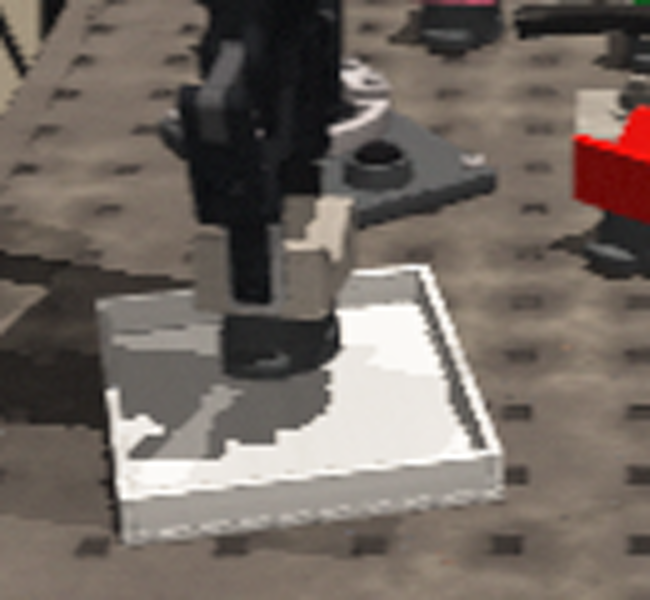

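The V rest is upright over the tray, inside the walls, foot about 25 mm above the floor. Lowering.

{"name": "apply_moves", "arguments": {
  "motion": "-1 0 0 0.004 0;-1 0 0 0.009 0;-1 0 0 0.014 0;-1 0 0 0.018 0;-1 0 0 0.02 0;-1 0 0 0.021 0;-1 0 0 0.022 0;-1 0 0 0.0228 0;-1 0 0 0.0235 0;-1 0 0 0.0235 0"
}}

```text
clock: 13.37
eef_pos: [476.8, -142.1, 208.7]
tcp_rot: [3.142, 0.0, 2.974]
contact_force: [0.6, -0.6, -5.2]
opening: 0.569
```

{"name": "apply_moves", "arguments": {
  "motion": "-1 0 0 0.0007 0;-1 0 0 0.0014 0;-1 0 0 0.0021 0;-1 0 0 0.0028 0;-1 0 0 0.0028 0;-1 0 0 0.0028 0"
}}

```text
clock: 13.87
eef_pos: [476.8, -142.1, 205.8]
tcp_rot: [3.142, -0.0, 2.974]
contact_force: [-0.4, 0.2, -6.7]
opening: 0.574
```

{"name": "apply_moves", "arguments": {
  "motion": "-1 0 0 0.0005 0;-1 0 0 0.001 0;-1 0 0 0.0015 0;-1 0 0 0.0015 0;-1 0 0 0.0015 0"
}}

```text
clock: 14.28
eef_pos: [476.9, -142.2, 205.1]
tcp_rot: [-3.142, 0.0, 2.974]
contact_force: [-3.2, 1.2, 7.7]
opening: 0.57
```

Contact: Fz went from -6 to +8 N. Releasing, then backing off.

{"name": "apply_moves", "arguments": {
  "motion": "-0.2 0 0 0 0;0 0 0 0 0;0.2 0 0 0 0;0.4 0 0 0 0;0.6 0 0 0 0;1 0 0 0 0;1 0 0 0 0;1 0 0 0 0;1 0 0 0 0;1 0 0 0 0"
}}

```text
clock: 15.12
eef_pos: [476.8, -142.1, 204.4]
tcp_rot: [3.142, -0.0, 2.974]
contact_force: [-0.3, 0.3, 0.8]
opening: 0.997
```

{"name": "apply_moves", "arguments": {
  "motion": "1 0 0 -0.005 0;1 0 0 -0.015 0;1 0 0 -0.03 0;1 0 0 -0.05 0;1 0 0 -0.08 0;1 0 0 -0.11 0;1 0 0 -0.15 0;1 0 0 -0.18 0;1 0 0 -0.2 0;1 0 0 -0.2 0;1 0 0 -0.2 0"
}}

```text
clock: 16.03
eef_pos: [476.8, -142.1, 406.3]
tcp_rot: [-3.141, 0.004, 2.974]
contact_force: [0.0, -0.2, -0.3]
opening: 1.0
```

Run:
```python
from rig import r, grab_frame, spotter
import cv2,numpy as np
s=r.sense();print(s["clock"],s["eef_pos"],s["opening"],s["contact_force"])
b=grab_frame("side")["img"][:,:,::-1]
cv2.imwrite("pics/c8.png",cv2.resize(b[170:290,210:390],(780,520),interpolation=cv2.INTER_CUBIC))
for q in ("v_rest","tray","tube","nozzle","stop_disc"): print(q,[([round(x,1) for x in d["point"]],round(d["conf"],2)) for d in spotter.place_of(q,"side")])
```

```text
16.0333 [ 476.779709   -142.12454585  406.31395868] 0.9999855309955661 [ 0.01017772 -0.19638333 -0.27971483]
v_rest [([620.5, 17.1, -4.1], 0.94), ([475.3, -143.8, 9.1], 0.91), ([631.4, 258.9, 0.4], 0.79), ([416.0, 286.6, 4.3], 0.77), ([518.7, 303.8, -0.6], 0.77)]
tray [([478.6, -144.6, -1.5], 0.77)]
tube [([708.9, -6.7, -3.2], 0.78)]
nozzle [([685.3, -149.2, -0.7], 0.63)]
stop_disc [([723.9, 70.9, 0.3], 0.6), ([474.3, -141.7, 43.5], 0.41)]
```

View pics/c8.png

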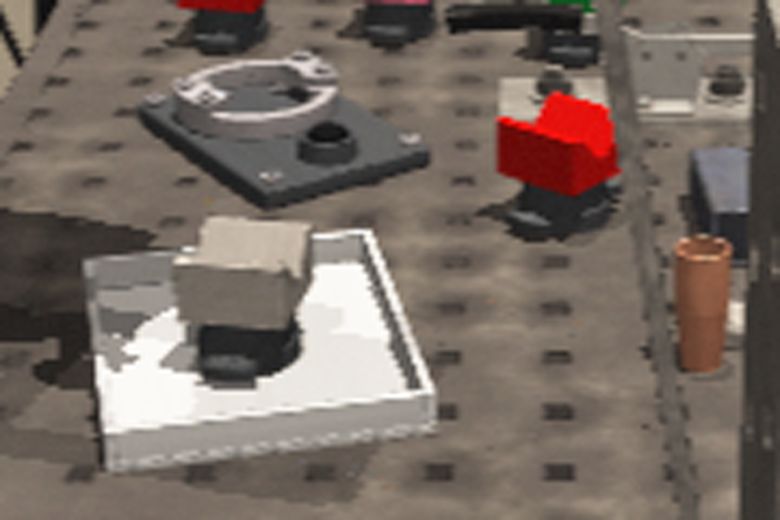

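The V rest stands upright in the tray, the bystanders are unmoved and the gripper is clear. Handing in.

```bash
python3 -c "
from rig import r
print(r.sign_off())"
```

```text
the job is handed in; nothing more can be done
None
```

The V rest is off its mount and standing upright in the sheet-metal tray. I handed the job in at about 16 s, and no verdict was reported.

- **Release:** I pressed the button to its hard stop (about 20 N, fingertips at 27.3 mm). The picture showed it down with the V rest still aligned in the mount.
- **Twist and lift:** I gripped the V block on its flat sides and turned it about 81° anticlockwise with only small forces. It then lifted straight off.
- **Placing:** I lowered it until the wrist force showed contact, then let go and backed off 200 mm.

**Last checks:**
- The V rest is upright about 3 mm from the tray's centre, going by the detector.
- The detector put the tube, nozzle and stop disc within about 4 mm of their starting positions, which is its accuracy.
- The gripper was touching nothing.
- **One disagreement:** the detector gave the V rest's underside as 9 mm above the table, where the tray floor is 4 mm. That is close to the detector's 4 mm error, and the contact force, arm height and picture all show it standing on the floor.

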